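Pack out and clamp a plaster mould

ROBOT

A 6-joint arm with a two-finger parallel gripper is mounted at the origin on the work surface. World frame = base frame: x ahead of the robot, y to its left, z up, the work surface at z = 0. Lengths are in m, angles in rad, forces in N, time in s.
With the tool pointing down it reaches from about 0.3 to 0.875 m from the base axis. Payload 6.4 kg.
Tool frame: the origin (TCP) lies midway between the tips of the shut fingers; the grasp point (between the pads) lies ctrl.grip_depth behind it (ctrl.grip_depth is the distance from the TCP to the grasp point, in m); x points along the fingers, y is the direction in which the jaws open and shut, and the axes are right-handed (so a half turn about x gives the same grasp; the last joint's range is limited). The gripper opens to 85 mm and grips with 20 to 120 N. Pads are 22 mm wide; open, the fingers measure 114 mm over their backs; the gripper's body (76 mm by 85 mm) begins 54 mm behind the grasp point. The pads swing forward as they close: fully open they stand 13 mm farther back than shut.
Start: joints at [-1.504, 0.181, 1.607, -0, 1.354, -0.206], TCP at [0.155, -0.554, 0.204] pointing down, gripper open.
Joint ranges: [-2.99, 2.99], [-0.89, 2.07], [0.3, 2.58], [-1.14, 4.28], [0, 2.63], [-3.12, 3.12]. Speed limits (rad/s): [2.57, 2.57, 3.01, 3.14, 3.14, 3.14].

INTERFACE

Orientations are given as a unit quaternion [w, x, y, z].
In Python, from bench import ctrl gives the robot as it stands.
- The arm moves only by the tool carry_out, never from a script. Its argument "motion" is one flat list of numbers, 7 for each row, row after row: the turn, a rotation vector about the tool's x, y, z in degrees, then the shift along the tool's x, y, z in m, then the gripper's target within -1 to 1 (shut at 1, half-way at 0, fully open at -1). A call has 1 to 10 rows; each row shifts and turns the pose as measured when the row begins, along the tool's axes as they then stand; what a row does not reach is not made up. A row lasts 1/10 s, in which the tool goes at most 50 mm and 8.59 degrees, less where a joint would pass 70% of its speed; a pose out of reach is approached as far as the arm can. A call with a gripper value outside its range is refused whole. The fingers move at their own pace and stop on an object; the grip force is fixed at half the most. Time passes only in rows, so rows that do not move let the fingers close. It gives the time, the measured TCP pose, the force and the opening at its end, in the units of the state.
- ctrl.get_obs(): the state, without advancing time (a new reading comes with each control period).
- ctrl.camera(name): name is "scene" or "top" or "wrist"; returns the picture (400x640x3 uint8, blue, green, red); there is no depth.
- ctrl.camera_params(name): a dict with "mtx" (3x3 intrinsics, pixels), "pose" (4x4, takes a point from camera to world coordinates); the wrist camera has in their place "hand_eye" (4x4, takes a point from camera to tool coordinates, whose origin is the TCP and whose axes are the tool frame's). Camera axes: x right, y down, z forward; pixel columns grow to the right and rows downward; lengths in m; the calibration is good to about 2 mm. A picture is of the moment at which its call begins: read the wrist's pose just before it. camera_params takes no time and is no camera call.
- ctrl.hand_in(): hands the job in, once; it reports no verdict.
Trained networks look in the newest picture that a camera, given by its name, has taken for a name from the list of things; names that differ only in an ending like _2 or _b are one class to them, and where a whole thing is asked for, a point or a joint stands for the part that bears it (a point fixed in the world has none). Each returns a list of dicts, best first, with "conf" (0 to 1); they miss things now and then, are a little off and sometimes report something else, mostly with a low value. They report only what shows in the picture. A call takes as long as a camera call.
- ctrl.boxes_of(camera, thing): "point" ([x, y, z] in m, in the coordinates of the camera as it stood for that picture, good to about 4 mm: the middle of the surface that is visible of it).
- ctrl.trace(camera, thing): "pixels" (400x640 bool, what is visible of it).
- ctrl.landmark_of(camera, thing): "point" ([x, y, z] in m, in the coordinates of the camera as it stood for that picture, good to about 4 mm: a listed point, or the origin of a listed thing).
The state is a dict: "time_s": time; "q": joint angles; "dq": joint speeds; "joint_efforts": joint torques, N m; "eef_pos": TCP position; "eef_rot": TCP orientation; "wrist_force": force on the tool from outside, world axes, zero at the start; "torque": the same for the moment, N m; "opening": opening from 0.0 (shut) to 1.0 (fully open).
Only numpy, scipy, OpenCV 4.12 (cv2) and the standard library are available. Lean on these libraries where they do the work, as an engineer would, in place of code of your own. Each camera call takes 0.05 s, during which the arm holds its last target. There are 200 camera calls.

TASK

The plaster mould's sliding half is sprung slightly open and the clamp's jaw is too far away to reach it. Stand yellow packing pieces upright and face to face in the space between the sliding half and the jaw, as many as will go in easily (two or three) so that the jaw can reach, leaving the spare ones in the rack; then take the jaw by its red post and push it until you feel the stack go tight and the mould's seam is fully closed. Finish while still holding the jaw pushed against the stack, without letting go, touching neither the mould nor the packing pieces, and leaving the jar, bowl and brush alone.

Things in the scene. Friction and masses are not known exactly. Their poses are not given: they have to be found in the camera images.
- press: plywood baseboard, 170 (x) x 350 (y) x 12 mm thick, fixed to the table; origin at the centre of its underside, z up. Along its +y lie, in order: clamp jaw, empty space, sliding mould half, seam, fixed mould half (a white plaster block, its top 74 mm above the table) and an end stop, top 87 mm above the table, all centred on x = 0. The packing pieces stand on the board, 12 mm above the table, their x and y along the board's
- mould_back (a point): centre of the sliding mould half's flat back face, which looks to the board's -y, towards the jaw. White plaster, 100 wide (x) x 62 mm high, its top about 31 mm above this point. Axes parallel to the board's
- half (a joint): opening of the mould's seam (m): 0 = closed, 0.006 = fully open as it starts. The half slides to the board's +y to close; a rubber seal pushes it open with about 2.5 N when open, 5.5 N when closed
- jaw_face (a point): centre of the flat front face of the dark steel jaw, which looks to the board's +y, towards the mould; 70 wide x 58 mm high, its top about 29 mm above this point. Axes parallel to the board's. The jaw starts fully back, 44 to 73 mm from the mould's back
- jaw (a joint): travel of the jaw (m) along the board's +y: 0 = fully back, 0.030 = end of its stroke. Slides with about 1 N of friction and no spring; it is pushed back by the mould's seal if let go
- jaw_post (a point): red upright post fixed to the jaw, 24 wide (x) x 14 mm thick (y), 50 mm behind (-y of) the jaw's face; its top is about 128 mm above the table. The point lies on its axis, 22 mm below its top: a good place to grip it across its 24 mm width
- packer0_center (a point): packing piece: yellow block 36 wide (its x) x 18 thick (its y) x 66 mm tall, with a wooden grip tongue on top, 36 wide x 8 thick x 44 mm (110 mm tall in all, 60 g). Point: its centre, 55 mm above its foot; z up. Starts standing in a rack slot, foot 6 mm above the table. Grip the tongue across its 36 mm width. Standing on the board its top is 122 mm above the table: carry the next one over it
- packer1_center (a point): packing piece: yellow block 36 wide (its x) x 18 thick (its y) x 66 mm tall, with a wooden grip tongue on top, 36 wide x 8 thick x 44 mm (110 mm tall in all, 60 g). Point: its centre, 55 mm above its foot; z up. Starts standing in a rack slot, foot 6 mm above the table. Grip the tongue across its 36 mm width. Standing on the board its top is 122 mm above the table: carry the next one over it
- packer2_center (a point): packing piece: yellow block 36 wide (its x) x 18 thick (its y) x 66 mm tall, with a wooden grip tongue on top, 36 wide x 8 thick x 44 mm (110 mm tall in all, 60 g). Point: its centre, 55 mm above its foot; z up. Starts standing in a rack slot, foot 6 mm above the table. Grip the tongue across its 36 mm width. Standing on the board its top is 122 mm above the table: carry the next one over it
- packer3_center (a point): packing piece: yellow block 36 wide (its x) x 18 thick (its y) x 66 mm tall, with a wooden grip tongue on top, 36 wide x 8 thick x 44 mm (110 mm tall in all, 60 g). Point: its centre, 55 mm above its foot; z up. Starts standing in a rack slot, foot 6 mm above the table. Grip the tongue across its 36 mm width. Standing on the board its top is 122 mm above the table: carry the next one over it
- rack: fixed wooden rack for the packing pieces, 56 (x) x 132 (y) x 34 mm high; origin at the centre of its underside; slots centred at y = -45, -15, 15 and 45 mm, with walls 30 mm high between; spare pieces stay here
- pigment_jar: red jar with a white cap, 60 mm across, 75 mm tall; bystander, origin at its foot
- bowl: green mixing bowl, 110 mm across, 50 mm tall; bystander, origin at its foot
- brush: brush lying on the table, about 200 mm long; bystander

How it is judged:
On the way:
1. a packing piece stands in the space between mould and jaw, let go (((x of packer0_center in the frame of press between -0.025 and 0.025 m and y of packer0_center in the frame of press below 0.022 m and y of packer0_center in the frame of jaw_face above 0 m and angle between packer0_center's own z axis and vertical below 0.12 rad and height (world z) of packer0_center below 0.073 m and angle between the y axis of packer0_center and the y axis of press, either way round below 0.15 rad) or (x of packer1_center in the frame of press between -0.025 and 0.025 m and y of packer1_center in the frame of press below 0.022 m and y of packer1_center in the frame of jaw_face above 0 m and angle between packer1_center's own z axis and vertical below 0.12 rad and height (world z) of packer1_center below 0.073 m and angle between the y axis of packer1_center and the y axis of press, either way round below 0.15 rad) or (x of packer2_center in the frame of press between -0.025 and 0.025 m and y of packer2_center in the frame of press below 0.022 m and y of packer2_center in the frame of jaw_face above 0 m and angle between packer2_center's own z axis and vertical below 0.12 rad and height (world z) of packer2_center below 0.073 m and angle between the y axis of packer2_center and the y axis of press, either way round below 0.15 rad) or (x of packer3_center in the frame of press between -0.025 and 0.025 m and y of packer3_center in the frame of press below 0.022 m and y of packer3_center in the frame of jaw_face above 0 m and angle between packer3_center's own z axis and vertical below 0.12 rad and height (world z) of packer3_center below 0.073 m and angle between the y axis of packer3_center and the y axis of press, either way round below 0.15 rad)) and contact force between the fingers and packer0 below 0.3 N and contact force between the fingers and packer1 below 0.3 N and contact force between the fingers and packer2 below 0.3 N and contact force between the fingers and packer3 below 0.3 N), for 0.2 s.
At the end, for the whole second after the job is handed in: Seam under 1.5 mm open; fingers hold only the jaw (>1 N); jaw and sliding half each bear on a packing piece (>2 N); robot off mould and pieces; every piece stands in the space (tilt 0.12, yaw 0.15 rad, 25 mm of the middle line) or in its rack place (20 mm, tilt 0.15 rad) (value of joint half below 0.0015 m and contact force between the fingers and jaw above 1 N and (((x of packer0_center in the frame of press between -0.025 and 0.025 m and y of packer0_center in the frame of press below 0.022 m and y of packer0_center in the frame of jaw_face above 0 m and angle between packer0_center's own z axis and vertical below 0.12 rad and height (world z) of packer0_center below 0.073 m and angle between the y axis of packer0_center and the y axis of press, either way round below 0.15 rad) and contact force between packer0 and jaw above 2 N) or ((x of packer1_center in the frame of press between -0.025 and 0.025 m and y of packer1_center in the frame of press below 0.022 m and y of packer1_center in the frame of jaw_face above 0 m and angle between packer1_center's own z axis and vertical below 0.12 rad and height (world z) of packer1_center below 0.073 m and angle between the y axis of packer1_center and the y axis of press, either way round below 0.15 rad) and contact force between packer1 and jaw above 2 N) or ((x of packer2_center in the frame of press between -0.025 and 0.025 m and y of packer2_center in the frame of press below 0.022 m and y of packer2_center in the frame of jaw_face above 0 m and angle between packer2_center's own z axis and vertical below 0.12 rad and height (world z) of packer2_center below 0.073 m and angle between the y axis of packer2_center and the y axis of press, either way round below 0.15 rad) and contact force between packer2 and jaw above 2 N) or ((x of packer3_center in the frame of press between -0.025 and 0.025 m and y of packer3_center in the frame of press below 0.022 m and y of packer3_center in the frame of jaw_face above 0 m and angle between packer3_center's own z axis and vertical below 0.12 rad and height (world z) of packer3_center below 0.073 m and angle between the y axis of packer3_center and the y axis of press, either way round below 0.15 rad) and contact force between packer3 and jaw above 2 N)) and (((x of packer0_center in the frame of press between -0.025 and 0.025 m and y of packer0_center in the frame of press below 0.022 m and y of packer0_center in the frame of jaw_face above 0 m and angle between packer0_center's own z axis and vertical below 0.12 rad and height (world z) of packer0_center below 0.073 m and angle between the y axis of packer0_center and the y axis of press, either way round below 0.15 rad) and contact force between packer0 and half above 2 N) or ((x of packer1_center in the frame of press between -0.025 and 0.025 m and y of packer1_center in the frame of press below 0.022 m and y of packer1_center in the frame of jaw_face above 0 m and angle between packer1_center's own z axis and vertical below 0.12 rad and height (world z) of packer1_center below 0.073 m and angle between the y axis of packer1_center and the y axis of press, either way round below 0.15 rad) and contact force between packer1 and half above 2 N) or ((x of packer2_center in the frame of press between -0.025 and 0.025 m and y of packer2_center in the frame of press below 0.022 m and y of packer2_center in the frame of jaw_face above 0 m and angle between packer2_center's own z axis and vertical below 0.12 rad and height (world z) of packer2_center below 0.073 m and angle between the y axis of packer2_center and the y axis of press, either way round below 0.15 rad) and contact force between packer2 and half above 2 N) or ((x of packer3_center in the frame of press between -0.025 and 0.025 m and y of packer3_center in the frame of press below 0.022 m and y of packer3_center in the frame of jaw_face above 0 m and angle between packer3_center's own z axis and vertical below 0.12 rad and height (world z) of packer3_center below 0.073 m and angle between the y axis of packer3_center and the y axis of press, either way round below 0.15 rad) and contact force between packer3 and half above 2 N)) and contact force between each of the arm, the fingers and press below 0.3 N and contact force between each of the arm, the fingers and packer0 below 0.3 N and contact force between each of the arm, the fingers and packer1 below 0.3 N and contact force between each of the arm, the fingers and packer2 below 0.3 N and contact force between each of the arm, the fingers and packer3 below 0.3 N and ((x of packer0_center in the frame of press between -0.025 and 0.025 m and y of packer0_center in the frame of press below 0.022 m and y of packer0_center in the frame of jaw_face above 0 m and angle between packer0_center's own z axis and vertical below 0.12 rad and height (world z) of packer0_center below 0.073 m and angle between the y axis of packer0_center and the y axis of press, either way round below 0.15 rad) or (distance of packer0_center from where it was at the start of the episode below 0.02 m and angle between packer0_center's own z axis and vertical below 0.15 rad)) and ((x of packer1_center in the frame of press between -0.025 and 0.025 m and y of packer1_center in the frame of press below 0.022 m and y of packer1_center in the frame of jaw_face above 0 m and angle between packer1_center's own z axis and vertical below 0.12 rad and height (world z) of packer1_center below 0.073 m and angle between the y axis of packer1_center and the y axis of press, either way round below 0.15 rad) or (distance of packer1_center from where it was at the start of the episode below 0.02 m and angle between packer1_center's own z axis and vertical below 0.15 rad)) and ((x of packer2_center in the frame of press between -0.025 and 0.025 m and y of packer2_center in the frame of press below 0.022 m and y of packer2_center in the frame of jaw_face above 0 m and angle between packer2_center's own z axis and vertical below 0.12 rad and height (world z) of packer2_center below 0.073 m and angle between the y axis of packer2_center and the y axis of press, either way round below 0.15 rad) or (distance of packer2_center from where it was at the start of the episode below 0.02 m and angle between packer2_center's own z axis and vertical below 0.15 rad)) and ((x of packer3_center in the frame of press between -0.025 and 0.025 m and y of packer3_center in the frame of press below 0.022 m and y of packer3_center in the frame of jaw_face above 0 m and angle between packer3_center's own z axis and vertical below 0.12 rad and height (world z) of packer3_center below 0.073 m and angle between the y axis of packer3_center and the y axis of press, either way round below 0.15 rad) or (distance of packer3_center from where it was at the start of the episode below 0.02 m and angle between packer3_center's own z axis and vertical below 0.15 rad))); the arm keeps its last pose, push and grip.
It fails at once if the jar is disturbed (moved over 20 mm) (distance of pigment_jar from where it was at the start of the episode above 0.02 m).
It fails at once if the bowl is disturbed (moved over 20 mm) (distance of bowl from where it was at the start of the episode above 0.02 m).
It fails at once if the brush is disturbed (moved over 20 mm) (distance of brush from where it was at the start of the episode above 0.02 m).
It also fails if it takes over 72 s, if anything falls off the work surface, if the arm or the gripper's body presses on something with over 40 N, if the wrist force passes 120 N, or if a joint passes its speed limit or range.

## Working session

There is one attempt and no reset: what is moved stays moved. The work goes in short steps, Python scripts to look and compute and a tool call to move; the robot and the scene stay as the last step left them, time stands still between calls to the robot, and variables do not carry over. Pictures are saved under pics/ and viewed, about 8 in all and at most 12, crops included, and the job is handed in when it is done.

Besides the shell and the picture viewer there is one more tool, called after "Call:" as name(argument=value, ...), one argument or row to a line, values as JSON. carry_out: Moves the arm, as the interface text tells. Its arguments: {"type":"object","properties":{"motion":{"type":"array"}},"required":["motion"]}

```bash
mkdir -p pics
cat > h.py <<'E'
import numpy as np, cv2
from bench import ctrl
from scipy.spatial.transform import Rotation as R
def toolT():
    o=ctrl.get_obs(); T=np.eye(4); q=o["eef_rot"]; T[:3,:3]=R.from_quat([q[1],q[2],q[3],q[0]]).as_matrix(); T[:3,3]=o["eef_pos"]; return T
def camT(n):
    p=ctrl.camera_params(n)
    return toolT()@np.array(p["hand_eye"]) if n=="wrist" else np.array(p["pose"])
def snap(n,f=None):
    T=camT(n); im=ctrl.camera(n)
    if f: cv2.imwrite("pics/"+f,im)
    return T,im
def lm(n,T,thing,k=1):
    r=ctrl.landmark_of(n,thing)
    return [(np.round((T@np.append(d["point"],1))[:3],4).tolist(),round(d["conf"],2)) for d in r[:k]]
E
python3 - <<'E'
from h import *
o=ctrl.get_obs(); print({k:np.round(v,3).tolist() for k,v in o.items()}, ctrl.grip_depth)
print(np.round(toolT(),3))
for c in ("scene","top"):
    T,_=snap(c,c+"0.png"); print(c,np.round(T,3).tolist(),np.round(ctrl.camera_params(c)["mtx"],1).tolist())
    for t in ["press","mould_back","jaw_face","jaw_post","rack","pigment_jar","bowl","brush","packer0_center","packer1_center","packer2_center","packer3_center"]:
        print(t,lm(c,T,t,4 if t=="packer0_center" else 1))
E
```

```text
{'time_s': 0.0, 'q': [-1.504, 0.182, 1.608, -0.0, 1.354, -0.206], 'dq': [0.001, 0.0, 0.0, 0.001, 0.001, -0.0], 'joint_efforts': [0.001, -44.486, -35.134, -0.0, 0.009, 0.0], 'eef_pos': [0.155, -0.553, 0.203], 'eef_rot': [0.096, 0.701, 0.097, -0.701], 'wrist_force': [0.056, -0.289, -0.713], 'torque': [-0.03, 0.02, -0.01], 'opening': 1.004} 0.0187
[[-0.     0.269 -0.963  0.155]
 [ 0.002 -0.963 -0.269 -0.553]
 [-1.    -0.002 -0.     0.203]
 [ 0.     0.     0.     1.   ]]
scene [[0.507, 0.515, -0.691, 1.219], [0.862, -0.297, 0.411, -0.283], [0.007, -0.804, -0.595, 0.609], [0.0, 0.0, 0.0, 1.0]] [[434.8, 0.0, 313.6], [0.0, 434.8, 200.3], [0.0, 0.0, 1.0]]
press [([0.5774, -0.0682, 0.0006], 0.63)]
mould_back [([0.5744, -0.0464, 0.0412], 0.59)]
jaw_face [([0.5724, -0.1087, 0.0398], 0.86)]
jaw_post [([0.5737, -0.1569, 0.106], 0.64)]
rack [([0.5488, 0.3278, 0.002], 0.95)]
pigment_jar [([0.7571, -0.0764, 0.0022], 0.86)]
bowl [([0.7702, 0.1258, 0.0004], 0.96)]
brush [([0.6758, 0.3309, -0.0001], 0.72)]
packer0_center []
packer1_center [([0.5497, 0.3089, 0.0608], 0.57)]
packer2_center [([0.5499, 0.3403, 0.0579], 0.56)]
packer3_center [([0.5541, 0.3721, 0.0616], 0.8)]
top [[0.031, -0.987, 0.155, 0.456], [-0.999, -0.035, -0.026, 0.094], [0.031, -0.154, -0.988, 1.055], [0.0, 0.0, 0.0, 1.0]] [[474.5, 0.0, 322.1], [0.0, 474.5, 193.8], [0.0, 0.0, 1.0]]
press [([0.575, -0.0691, 0.0011], 0.94)]
mould_back [([0.577, -0.0436, 0.0455], 0.83)]
jaw_face [([0.572, -0.1126, 0.0435], 0.56)]
jaw_post [([0.5704, -0.1621, 0.1123], 0.91)]
rack [([0.5474, 0.3231, -0.0008], 0.75)]
pigment_jar [([0.7584, -0.0732, 0.0017], 0.83)]
bowl [([0.7678, 0.1269, 0.0017], 0.61)]
brush [([0.5445, 0.336, 0.0594], 0.36)]
packer0_center [([0.5464, 0.2771, 0.0645], 0.65)]
packer1_center [([0.5468, 0.3077, 0.0647], 0.83)]
packer2_center [([0.5455, 0.3353, 0.0606], 0.66)]
packer3_center [([0.5457, 0.3689, 0.0611], 0.75)]
```

View pics/top0.png

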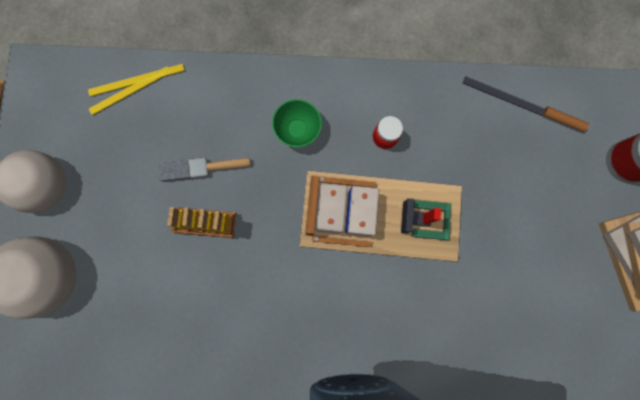

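View pics/scene0.png

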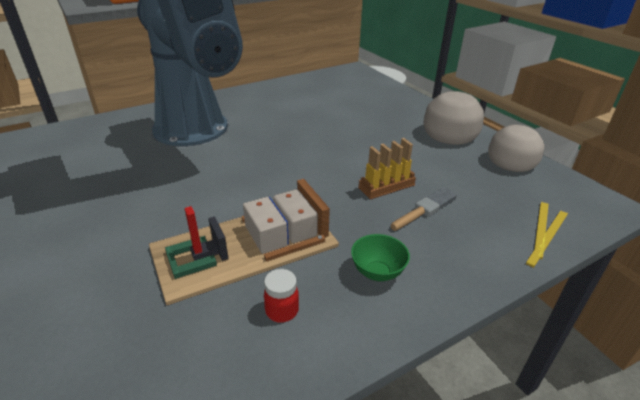

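Top view: press at about (380,215) with the jaw to the right, and the rack at (203,222). The jar (388,130) and bowl (297,123) are clear of the route. The gap is about 65 mm, so three pieces (54 mm) should fit. Next I'll get the yaws.

```bash
cat >> h.py <<'E'
def onplane(T,K,px,z):
    px=np.asarray(px,float).reshape(-1,2); d=np.c_[px,np.ones(len(px))]@np.linalg.inv(K).T@T[:3,:3].T
    s=(z-T[2,3])/d[:,2]; return T[:3,3]+d*s[:,None]
def rect(c,T,thing,z):
    m=ctrl.trace(c,thing)[0]; K=np.array(ctrl.camera_params(c)["mtx"])
    v,u=np.nonzero(m["pixels"]); p=onplane(T,K,np.c_[u,v],z)[:,:2]
    b=cv2.minAreaRect((p*1000).astype(np.float32)); return np.round(b[0],1),np.round(b[1],1),round(b[2],2),round(m["conf"],2)
E
python3 - <<'E'
from h import *
for c in ("top","scene"):
    T,_=snap(c)
    for t,z in (("press",.012),("rack",.034),("jaw_post",.128)):
        try: print(c,t,rect(c,T,t,z))
        except Exception as e: print(c,t,e)
    print([(t,lm(c,T,t)) for t in ("press","mould_back","jaw_face","jaw_post","rack")])
E
```

```text
top press (array([576.2, -67.6]), array([352.1, 173.9]), 86.3, 0.64)
top rack (array([544.1, 318.8]), array([132.3,  52.3]), 89.38, 0.56)
top jaw_post (array([ 562.6, -127.9]), array([76.8, 69.4]), 85.3, 0.81)
[('press', [([0.5745, -0.0722, -0.0008], 0.88)]), ('mould_back', [([0.5751, -0.0449, 0.0442], 0.58)]), ('jaw_face', [([0.5729, -0.1143, 0.0405], 0.72)]), ('jaw_post', [([0.5671, -0.1615, 0.1103], 0.97)]), ('rack', [([0.5495, 0.323, -0.0002], 0.89)])]
scene press (array([549.8, -46.3]), array([389.8, 255.8]), 86.87, 0.71)
scene rack (array([591.2, 295. ]), array([145.3,  86. ]), 68.23, 0.77)
scene jaw_post (array([ 644.8, -154. ]), array([ 58.6, 158.2]), 77.65, 0.73)
[('press', [([0.5747, -0.0702, -0.0013], 0.94)]), ('mould_back', [([0.5799, -0.0481, 0.0392], 0.98)]), ('jaw_face', [([0.5725, -0.1097, 0.04], 0.67)]), ('jaw_post', [([0.5706, -0.1606, 0.1042], 0.59)]), ('rack', [([0.5495, 0.3276, 0.0011], 0.72)])]
```

Call:
carry_out(
  motion=[-8,0,0,-0.04,0,0,-1,-8,0,0,-0.04,0,0,-1,-8,0,0,0,0,0,-1,-8,0,0,0,0,0,-1,-8,0,0,0,0,0,-1,-8,0,0,0,0,0,-1,-8,0,0,0,0,0,-1,-8,0,0,0,0,0,-1,-8,0,0,0,0,0,-1],
)

```text
time_s: 3.1
eef_pos: [0.1549, -0.5536, 0.2874]
eef_rot: [0.502, 0.498, 0.502, -0.498]
wrist_force: [-0.4, -0.5, 0.4]
opening: 0.999
```

Call:
carry_out(
  motion=[0,0,0,0,0.039,-0.03,-1,0,0,0,0,0.039,-0.03,-1,0,0,0,0,0.039,-0.03,-1,0,0,0,0,0.039,-0.03,-1,0,0,0,0,0.039,-0.03,-1,0,0,0,0,0.039,-0.03,-1,0,0,0,0,0.039,-0.03,-1,0,0,0,0,0.039,-0.03,-1,0,0,0,0,0.039,-0.03,-1,0,0,0,0,0.039,-0.03,-1],
)

```text
time_s: 4.1
eef_pos: [0.5455, -0.2476, 0.2874]
eef_rot: [0.502, 0.499, 0.499, -0.5]
wrist_force: [1.6, -0.8, 0.5]
opening: 1.002
```

Call:
carry_out(
  motion=[0,0,0,0,0,-0.05,-1,0,0,0,0,0,-0.05,-1,0,0,0,0,0,-0.05,-1,0,0,0,0,0,-0.05,-1,0,0,0,0,0,0,-1],
)

```text
time_s: 4.6
eef_pos: [0.5481, -0.0417, 0.2835]
eef_rot: [0.502, 0.498, 0.502, -0.498]
wrist_force: [0.5, 0.7, -0.9]
opening: 1.003
```

Run:
```python
from h import *
print(np.round(ctrl.camera_params("wrist")["hand_eye"],3).tolist(), np.round(ctrl.camera_params("wrist")["mtx"],1).tolist())
T,_=snap("wrist","w1.png"); print(np.round(toolT(),3).tolist())
for t in ("press","mould_back","jaw_face","jaw_post"): print(t,lm("wrist",T,t))
```

```text
[[-0.0, -0.289, 0.957, -0.17], [1.0, -0.001, 0.0, -0.0], [0.001, 0.957, 0.289, -0.074], [0.0, 0.0, 0.0, 1.0]] [[311.3, 0.0, 318.2], [0.0, 311.3, 198.9], [0.0, 0.0, 1.0]]
[[-0.001, 1.0, 0.006, 0.548], [-0.002, 0.006, -1.0, -0.044], [-1.0, -0.001, 0.002, 0.284], [0.0, 0.0, 0.0, 1.0]]
press [([0.5726, -0.0668, -0.0008], 0.78)]
mould_back [([0.5794, -0.0543, 0.0402], 0.69)]
jaw_face [([0.5697, -0.1093, 0.0432], 0.94)]
jaw_post [([0.5742, -0.1614, 0.1037], 0.79)]
```

View pics/w1.png

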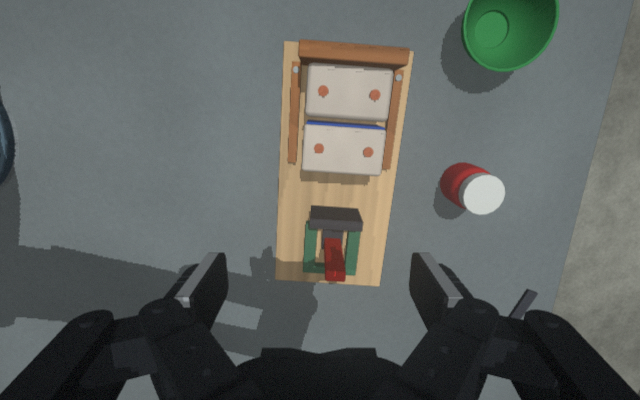

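Run:
```python
from h import *
T=camT("wrist"); K=np.array(ctrl.camera_params("wrist")["mtx"])
f=lambda p,z: print(z,np.round(onplane(T,K,p,z)[:,:2],4).tolist())
f([(303,167),(381,175),(307,64),(392,69)],.074)
f([(311,207),(361,211)],.070)
f([(285,42),(276,279),(412,50),(380,287)],.012)
im=cv2.imread("pics/w1.png")[150:300,260:400]; cv2.imwrite("pics/w1c.png",cv2.resize(im,None,fx=4,fy=4,interpolation=cv2.INTER_CUBIC))
```

```text
0.074 [[0.5294, -0.0487], [0.6262, -0.0588], [0.5357, 0.0687], [0.6316, 0.0634]]
0.07 [[0.5388, -0.1021], [0.6038, -0.1076]]
0.012 [[0.5056, 0.1019], [0.4801, -0.2433], [0.6694, 0.0923], [0.648, -0.258]]
```

View pics/w1c.png

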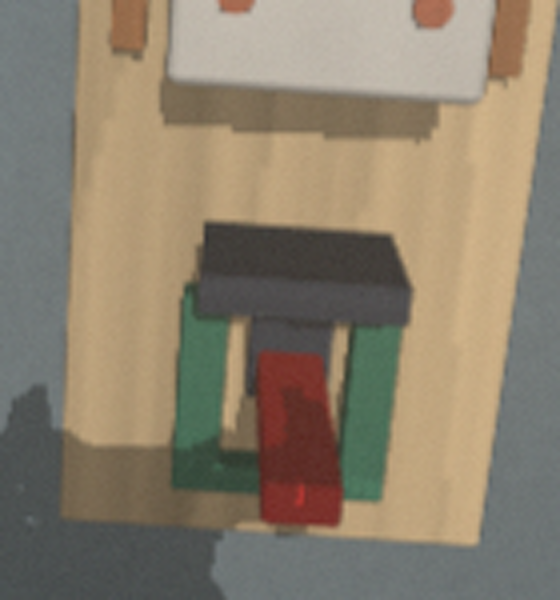

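Call:
carry_out(
  motion=[0,0,0,0,0,-0.05,-1,0,0,0,0,0,-0.05,-1,0,0,0,0,0,-0.05,-1,0,0,0,0,0,-0.05,-1,0,0,0,0,0,-0.05,-1,0,0,0,0,0,-0.05,-1,0,0,0,0,0,-0.03,-0.5,0,0,0,0,0,0,-0.5],
)

```text
time_s: 5.65
eef_pos: [0.5592, 0.2758, 0.2804]
eef_rot: [-0.493, -0.506, -0.491, 0.509]
wrist_force: [0.6, -1.0, -1.0]
opening: 0.748
```

Run:
```python
from h import *
T,_=snap("wrist","w2.png"); print(np.round(toolT(),3).tolist())
for t in ("rack","packer0_center","packer1_center","packer2_center","packer3_center"): print(t,lm("wrist",T,t))
```

```text
[[-0.001, 1.0, -0.032, 0.559], [-0.006, -0.032, -0.999, 0.274], [-1.0, -0.001, 0.006, 0.28], [0.0, 0.0, 0.0, 1.0]]
rack [([0.5447, 0.3226, 0.0], 0.66)]
packer0_center [([0.5441, 0.2769, 0.0602], 0.97)]
packer1_center [([0.5423, 0.3088, 0.0613], 0.58)]
packer2_center [([0.5457, 0.3353, 0.061], 0.77)]
packer3_center []
```

View pics/w2.png

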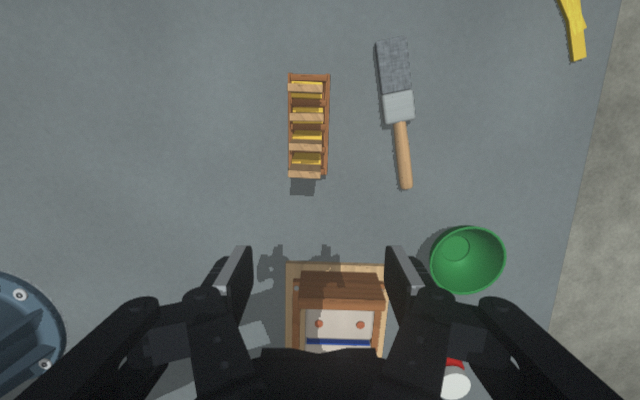

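Wrist views: the tongues are at about (305,85..173), the nearest in the rack's lowest slot. The press, jaw and mould edges are clear. I'll go above the nearest piece.

Call:
carry_out(
  motion=[-1,0,0,0.03,-0.0135,-0.003,-0.5,0,0,0,0.04,0,0,-0.5,0,0,0,0.04,0,0,-0.5,0,0,0,0.02,0,0,-0.5,0,0,0,0,0,0,-0.5,0,0,0,0,0,0,-0.5],
)

```text
time_s: 6.55
eef_pos: [0.5502, 0.2671, 0.1515]
eef_rot: [0.496, 0.508, 0.49, -0.506]
wrist_force: [-0.5, 0.1, 0.4]
opening: 0.75
```

Run:
```python
from h import *
T,_=snap("wrist","w3.png"); print(np.round(toolT(),3).tolist())
for t in ("rack","packer0_center","packer1_center","packer2_center","packer3_center"): print(t,lm("wrist",T,t))
T=camT("wrist"); K=np.array(ctrl.camera_params("wrist")["mtx"]);np.save("T3.npy",T)
```

```text
[[0.008, 1.0, -0.028, 0.55], [-0.005, -0.028, -1.0, 0.267], [-1.0, 0.008, 0.004, 0.152], [0.0, 0.0, 0.0, 1.0]]
rack [([0.5442, 0.3228, -0.0002], 0.74)]
packer0_center [([0.5421, 0.2774, 0.0598], 0.75)]
packer1_center [([0.5454, 0.3032, 0.0638], 0.55)]
packer2_center [([0.5429, 0.3381, 0.0617], 0.8)]
packer3_center [([0.5477, 0.3674, 0.0592], 0.91)]
```

View pics/w3.png

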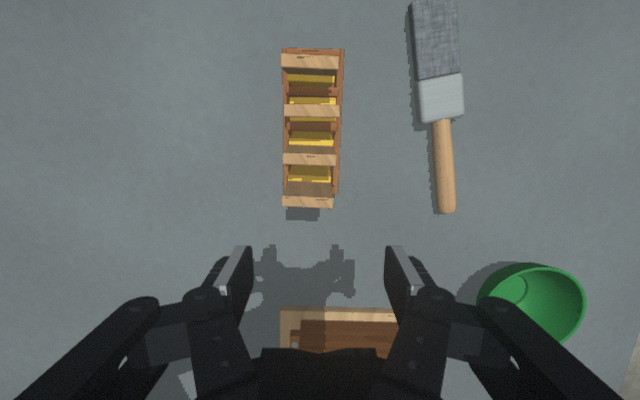

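Run:
```python
from h import *
T=np.load("T3.npy"); K=np.array(ctrl.camera_params("wrist")["mtx"])
print(np.round(onplane(T,K,[(308,202),(283,203),(333,202),(311,158),(312,110),(309,60)],.116),4).tolist())
```

```text
[[0.5441, 0.2777, 0.116], [0.5268, 0.2775, 0.116], [0.5615, 0.2772, 0.116], [0.5473, 0.3084, 0.116], [0.549, 0.339, 0.116], [0.5481, 0.3683, 0.116]]
```

Call:
carry_out(
  motion=[0,0.3,0,0,-0.006,-0.0105,-0.5,0,0,0,0,0,0,-0.5],
)

```text
time_s: 7.05
eef_pos: [0.5452, 0.2801, 0.1537]
eef_rot: [0.495, 0.51, 0.491, -0.503]
wrist_force: [-0.8, 0.9, -0.6]
opening: 0.749
```

Call:
carry_out(
  motion=[0,0,-0.7,0,0,0.0025,-0.5,0,0,0,0.025,0,0,-0.5,0,0,0,0.025,0,0,-0.5,0,0,0,0.02,0,0,-0.5,0,0,0,0,0,0,-0.5,0,0,0,0,0,0,-0.5],
)

```text
time_s: 7.65
eef_pos: [0.5468, 0.2789, 0.0846]
eef_rot: [0.493, 0.508, 0.494, -0.505]
wrist_force: [0.4, -0.7, 0.1]
opening: 0.749
```

Good position. Close and lift.

Call:
carry_out(
  motion=[0,0,0,0,0,0,1,0,0,0,0,0,0,1,0,0,0,0,0,0,1,0,0,0,0,0,0,1,0,0,0,0,0,0,1,0,0,0,0,0,0,1],
)

```text
time_s: 8.25
eef_pos: [0.5551, 0.2811, 0.0961]
eef_rot: [0.497, 0.513, 0.491, -0.498]
wrist_force: [0.9, 0.4, -0.5]
opening: -0.003
```

Call:
carry_out(
  motion=[0,0,0,-0.02,0,0,1,0,0,0,-0.03,0,0,1,0,0,0,-0.04,0,0,1,0,0,0,-0.04,0,0,1,0,0,0,-0.04,0,0,1,0,0,0,0,0,0,1],
)

```text
time_s: 8.85
eef_pos: [0.5482, 0.2785, 0.2676]
eef_rot: [0.495, 0.51, 0.493, -0.502]
wrist_force: [0.6, -0.4, 0.3]
opening: 0.002
```

Run:
```python
from h import *
for i in range(3): print(np.round(ctrl.get_obs()["eef_pos"],4), ctrl.get_obs()["opening"])
T,_=snap("wrist"); T2,b=snap("scene")
a=ctrl.camera("wrist")
b=cv2.resize(b[110:230,320:480],(640,480),interpolation=cv2.INTER_CUBIC)
cv2.imwrite("pics/w4.png",np.vstack([cv2.resize(a,(480,300)),cv2.resize(b,(480,290))]))
for t in ("packer0_center","packer1_center","packer2_center","packer3_center"): print(t,lm("wrist",T,t),lm("scene",T2,t))
for i in range(3): print(np.round(ctrl.get_obs()["eef_pos"],4), ctrl.get_obs()["opening"])
```

```text
[0.5482 0.2785 0.2676] 0.0019071568669168832
[0.5482 0.2785 0.2676] 0.0019071568669168832
[0.5482 0.2785 0.2676] 0.0019071568669168832
packer0_center [([0.5446, 0.28, 0.0663], 0.61)] [([0.5426, 0.2792, 0.0618], 0.63)]
packer1_center [([0.548, 0.3103, 0.0676], 0.79)] [([0.55, 0.3106, 0.0632], 0.75)]
packer2_center [([0.5482, 0.3356, 0.0628], 0.68)] [([0.5491, 0.3414, 0.0579], 0.81)]
packer3_center [([0.5518, 0.3674, 0.0675], 0.67)] [([0.5486, 0.3708, 0.0624], 0.58)]
[0.5451 0.2776 0.2598] -0.0007574810045041204
[0.5451 0.2776 0.2598] -0.0007574810045041204
[0.5451 0.2776 0.2598] -0.0007574810045041204
```

View pics/w4.png

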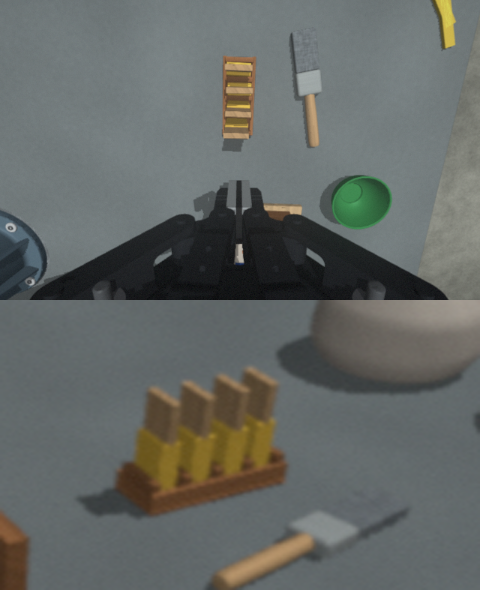

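Run:
```python
from h import *
P=[]
for i in range(8):
    ctrl.camera("wrist"); o=ctrl.get_obs(); P.append(np.r_[o["eef_pos"],o["q"]])
P=np.array(P); print(np.round(P[:,:3],4)); print(P[:,3:].std(0)); print(o["eef_rot"])
```

```text
[[0.5451 0.2776 0.2601]
 [0.5452 0.2776 0.2603]
 [0.5453 0.2776 0.2604]
 [0.5453 0.2776 0.2605]
 [0.5453 0.2777 0.2606]
 [0.5453 0.2776 0.2606]
 [0.5453 0.2776 0.2606]
 [0.5453 0.2776 0.2607]]
[2.03524247e-05 2.10956415e-04 1.32221782e-04 2.34376460e-05
 2.81209682e-05 1.35205350e-05]
[ 0.49294448  0.50679437  0.49477155 -0.50533782]
```

Call:
carry_out(
  motion=[0,0,0,0.04,0,0,-0.5,0,0,0,0.04,0,0,-0.5,0,0,0,0.03,0,0,-0.5],
)

```text
time_s: 10.1
eef_pos: [0.5506, 0.2796, 0.1552]
eef_rot: [0.496, 0.511, 0.492, -0.501]
wrist_force: [0.1, 0.9, -0.2]
opening: 0.506
```

Run:
```python
from h import *
P=[]
for i in range(8):
    ctrl.camera("wrist"); o=ctrl.get_obs(); P.append(np.r_[o["eef_pos"],o["opening"]])
P=np.array(P); print(np.round(P,4)); print(o["eef_rot"])
```

```text
[[0.5474 0.2786 0.1494 0.5946]
 [0.5475 0.2787 0.1517 0.6819]
 [0.5492 0.2792 0.1548 0.7441]
 [0.5508 0.2797 0.1571 0.7481]
 [0.5519 0.2799 0.1585 0.7455]
 [0.5523 0.2801 0.1592 0.7452]
 [0.5524 0.2801 0.1594 0.7481]
 [0.5523 0.2801 0.1592 0.7545]]
[ 0.49617042  0.51260482  0.49162249 -0.49935812]
```

Call:
carry_out(
  motion=[0,-0.5,-1.0,0,-0.008,0.0024,-0.5,0,0,0,0.025,0,0,-0.5,0,0,0,0.025,0,0,-0.5,0,0,0,0.025,0,0,-0.5],
)

```text
time_s: 10.9
eef_pos: [0.5497, 0.2797, 0.0927]
eef_rot: [0.497, 0.51, 0.491, -0.501]
wrist_force: [0.5, 0.6, 0.0]
opening: 0.745
```

Run:
```python
from h import *
def p():
    o=ctrl.get_obs(); print(o["time_s"],np.round(o["eef_pos"],4),np.round(o["eef_rot"],4),np.round(o["wrist_force"],1),round(o["opening"],3))
p()
for i in range(6):
    a=ctrl.camera("wrist"); p()
cv2.imwrite("pics/w5.png",a)
```

```text
10.9 [0.5497 0.2797 0.0927] [ 0.4966  0.5104  0.4913 -0.5014] [0.5 0.6 0. ] 0.745
10.95 [0.5467 0.2787 0.0877] [ 0.4954  0.5082  0.4925 -0.5037] [-2.1 -1.6 -2.3] 0.751
11.0 [0.5463 0.2787 0.089 ] [ 0.4952  0.5078  0.4928 -0.5041] [-0.5 -1.   0.5] 0.751
11.05 [0.5476 0.2791 0.0909] [ 0.4956  0.5086  0.4924 -0.5032] [-0.8 -0.4  0.6] 0.752
11.1 [0.5488 0.2794 0.0924] [ 0.4961  0.5096  0.4919 -0.5023] [-0.5  0.2  0.5] 0.75
11.15 [0.5496 0.2796 0.0932] [ 0.4964  0.5102  0.4915 -0.5017] [ 0.5 -0.5  0.1] 0.749
11.2 [0.55   0.2798 0.0936] [ 0.4966  0.5105  0.4914 -0.5014] [-0.2 -0.3 -0.1] 0.749
```

View pics/w5.png

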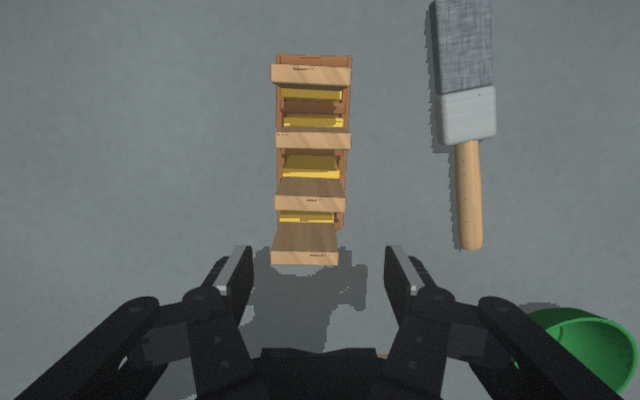

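Call:
carry_out(
  motion=[0,-0.4,-0.8,0.012,-0.006,0.002,-0.5,0,0,-0.2,0.004,-0.002,0,-0.5,0,0,-0.2,0.002,-0.0015,0,-0.5,0,0,-0.2,0.002,-0.0015,0,-0.5],
)

```text
time_s: 11.6
eef_pos: [0.5405, 0.2786, 0.076]
eef_rot: [-0.493, -0.504, -0.495, 0.508]
wrist_force: [0.4, -0.1, 0.0]
opening: 0.749
```

Call:
carry_out(
  motion=[0,0,0,0,0.003,0,1,0,0,-0.1,0.001,0,0,1,0,0,-0.2,0.001,-0.001,0,1],
)

```text
time_s: 11.9
eef_pos: [0.5437, 0.2789, 0.0752]
eef_rot: [-0.492, -0.503, -0.496, 0.509]
wrist_force: [-1.3, -0.7, 8.8]
opening: 0.399
```

Call:
carry_out(
  motion=[0,0,-0.2,0.001,-0.001,0,1,0,0,-0.2,0.001,-0.001,0,1],
)

```text
time_s: 12.1
eef_pos: [0.5437, 0.2794, 0.0754]
eef_rot: [-0.491, -0.503, -0.497, 0.509]
wrist_force: [-0.2, 0.1, 4.7]
opening: 0.393
```

Call:
carry_out(
  motion=[0,0,-0.2,-0.015,-0.001,0,1,0,0,-0.2,-0.025,-0.001,0,1,0,0,-0.2,-0.035,-0.001,0,1,0,0,-0.2,-0.04,-0.001,0,1,0,0,-0.2,-0.04,-0.001,0,1,0,0,-0.2,0,-0.001,0,1],
)

```text
time_s: 12.7
eef_pos: [0.5397, 0.2784, 0.2314]
eef_rot: [-0.484, -0.495, -0.504, 0.517]
wrist_force: [0.8, 0.6, -0.5]
opening: 0.393
```

Call:
carry_out(
  motion=[0.5,0,-0.2,0,0.003,0.04,1,0.5,0,-0.2,0,0.003,0.045,1,0.5,0,-0.2,0,0.003,0.045,1,0.5,0,-0.2,0,0.003,0.045,1,0,0,-0.2,0,0.003,0.045,1,0,0,-0.2,0,0.003,0.045,1,0,0,-0.2,0,0.003,0.045,1,0,0,-0.2,0,0,0,1,0,0,-0.2,0,0,0,1],
)

```text
time_s: 13.6
eef_pos: [0.5429, -0.0416, 0.2239]
eef_rot: [-0.464, -0.494, -0.506, 0.534]
wrist_force: [1.2, 0.1, -0.4]
opening: 0.396
```

```bash
cat >> h.py <<'E'
def go(x,y,z,yawdeg):
    T=toolT(); a=np.radians(yawdeg); c,s=np.cos(a),np.sin(a)
    G=np.array([[0,c,s],[0,s,-c],[-1,0,0]])
    rv=np.degrees(R.from_matrix(T[:3,:3].T@G).as_rotvec()); sh=T[:3,:3].T@(np.array([x,y,z])-T[:3,3])
    o=ctrl.get_obs()
    print("pos",np.round(T[:3,3],4),"turn",np.round(rv,2),"shift",np.round(sh,4),"open",round(o["opening"],3),"F",np.round(o["wrist_force"],1),"t",round(o["time_s"],2))
E
python3 - <<'E'
from h import *
ctrl.camera("wrist"); ctrl.camera("wrist"); go(.572,-.04,.225,-3.6)
E
```

```text
pos [ 0.5431 -0.0406  0.224 ] turn [0.43 0.09 4.65] shift [-0.0033  0.0287 -0.0022] open 0.396 F [-0.3  0.4 -0. ] t 13.7
```

Call:
carry_out(
  motion=[0.4,0,4.6,-0.003,0.029,-0.002,1,0,0,0,0,0,0,1,0,0,0,0,0,0,1],
)

```text
time_s: 14.0
eef_pos: [0.5718, -0.0357, 0.2237]
eef_rot: [-0.485, -0.513, -0.486, 0.515]
wrist_force: [-0.2, -0.0, -0.6]
opening: 0.394
```

Run:
```python
from h import *
for i in range(5): ctrl.camera("wrist")
T,a=snap("wrist","w6.png"); go(.572,-.04,.225,-3.6); np.save("T6.npy",T)
for t in ("press","mould_back","jaw_face","jaw_post","packer0_center"): print(t,lm("wrist",T,t,2))
cv2.imwrite("pics/w6c.png",cv2.resize(a[0:400,200:440],None,fx=2,fy=2,interpolation=cv2.INTER_CUBIC)[200:800])
```

```text
pos [ 0.5724 -0.037   0.224 ] turn [0.23 0.03 0.05] shift [-0.001  -0.0002  0.003 ] open 0.396 F [-0.4  1.  -0.8] t 14.3
press [([0.5754, -0.0679, -0.0005], 0.63)]
mould_back [([0.5708, -0.0562, 0.0395], 0.8)]
jaw_face []
jaw_post [([0.5708, -0.1632, 0.1051], 0.86)]
packer0_center [([0.5697, -0.0387, 0.208], 0.72)]
```

View pics/w6c.png

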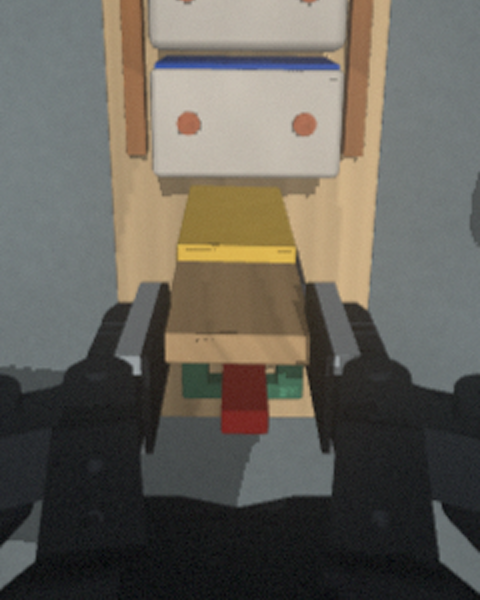

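Run:
```python
from h import *
T=np.load("T6.npy"); K=np.array(ctrl.camera_params("wrist")["mtx"])
f=lambda n,p,z: print(n,np.round(onplane(T,K,p,z)[:,:2],4).tolist())
g=lambda p:[(200+x/2,(y+200)/2) for x,y in p]
f("mouldback",g([(155,174),(338,177)]),.074)
f("mouldtop seam edge",g([(157,68),(338,69)]),.074)
f("post",g([(245,418),(222,418),(268,418)]),.128)
f("tongue",g([(237,348),(168,349),(308,348)]),.2646)
f("piece foot +y edge?",g([(190,186),(282,186)]),.1546)
f("board edges",g([(105,20),(115,270),(392,20),(373,270)]),.012)
```

```text
mouldback [[0.5284, -0.0438], [0.6253, -0.0512]]
mouldtop seam edge [[0.5347, 0.0112], [0.626, 0.0053]]
post [[0.5692, -0.1582], [0.5578, -0.1575], [0.5807, -0.1588]]
tongue [[0.5723, -0.0386], [0.5562, -0.0379], [0.5889, -0.0396]]
piece foot +y edge? [[0.554, -0.0292], [0.5907, -0.0313]]
board edges [[0.4986, 0.0357], [0.4861, -0.1235], [0.6676, 0.0257], [0.6571, -0.1336]]
```

Call:
carry_out(
  motion=[0.6,0,0,0.01,0.005,0.02,1,0,0,0,0.025,0,0,1,0,0,0,0.025,0,0,1,0,0,0,0,0,0,1],
)

```text
time_s: 14.95
eef_pos: [0.5775, -0.0589, 0.164]
eef_rot: [0.483, 0.518, 0.481, -0.517]
wrist_force: [-0.5, -0.5, -1.5]
opening: 0.398
```

Run:
```python
from h import *
for i in range(4): ctrl.camera("wrist")
go(.576,-.057,.10,-4)
```

```text
pos [ 0.5808 -0.0595  0.1691] turn [ 0.    0.18 -0.64] shift [ 0.069  -0.0057 -0.0024] open 0.395 F [0.3 0.5 0.2] t 15.15
```

Call:
carry_out(
  motion=[0,0.2,-0.6,0.02,-0.006,-0.0025,1,0,0,-0.2,0.022,-0.001,0,1,0,0,-0.2,0.022,-0.001,0,1,0,0,-0.2,0.002,-0.001,0,1],
)

```text
time_s: 15.55
eef_pos: [0.574, -0.0562, 0.1035]
eef_rot: [-0.482, -0.516, -0.483, 0.518]
wrist_force: [-0.4, 0.3, 0.6]
opening: 0.393
```

Run:
```python
from h import *
for i in range(3): ctrl.camera("wrist")
go(.576,-.057,.0814,-4)
```

```text
pos [ 0.5767 -0.0571  0.1072] turn [ 0.05  0.13 -0.12] shift [ 0.0258 -0.0007 -0.0001] open 0.394 F [ 0.2  0.6 -0.2] t 15.7
```

Excellent alignment; lower to the board.

Call:
carry_out(
  motion=[0,0,-0.1,0.012,-0.001,0,1,0,0,-0.2,0.012,-0.001,0,1,0,0,-0.2,0.006,-0.001,0,1,0,0,-0.2,0.003,-0.001,0,1],
)

```text
time_s: 16.1
eef_pos: [0.5778, -0.0587, 0.081]
eef_rot: [-0.484, -0.515, -0.481, 0.518]
wrist_force: [-8.7, 1.7, 32.4]
opening: 0.395
```

Run:
```python
from h import *
for i in range(2): ctrl.camera("wrist")
go(.576,-.057,.0814,-4)
```

```text
pos [ 0.5777 -0.0586  0.081 ] turn [ 0.08  0.34 -0.04] shift [-0.0004 -0.0018 -0.0015] open 0.398 F [-7.   1.5 21.9] t 16.2
```

Call:
carry_out(
  motion=[0,0.3,0,-0.001,-0.001,-0.003,1,0,0,0,0,0,0,1,0,0,0,0,0,0,-0.5,0,0,0,0,0,0,-0.5,0,0,0,0,0,0,-0.5,0,0,0,-0.01,0,0,-0.5,0,0,0,-0.02,0,0,-0.5,0,0,0,-0.04,0,0,-0.5,0,0,0,-0.04,0,0,-0.5,0,0,0,-0.04,0,0,-0.5],
)

```text
time_s: 17.2
eef_pos: [0.572, -0.0542, 0.23]
eef_rot: [-0.478, -0.514, -0.487, 0.52]
wrist_force: [0.4, 1.1, 0.5]
opening: 0.75
```

Run:
```python
from h import *
for i in range(4): ctrl.camera("wrist")
T,a=snap("wrist","w7.png"); go(.5475,.3085,.24,-1.5); np.save("T7.npy",T)
print(lm("wrist",T,"packer0_center",3),lm("wrist",T,"mould_back"),lm("wrist",T,"jaw_face"))
cv2.imwrite("pics/w7c.png",cv2.resize(a[0:400,200:440],None,fx=2,fy=2,interpolation=cv2.INTER_CUBIC)[150:750])
```

```text
pos [ 0.5724 -0.0543  0.2285] turn [-2.44 -0.17  0.8 ] shift [-0.0099 -0.0499 -0.3603] open 0.751 F [ 0.3 -0.2 -0. ] t 17.45
[([0.5746, -0.058, 0.0684], 0.83)] [([0.5729, -0.0521, 0.0414], 0.64)] [([0.5697, -0.1115, 0.0412], 0.67)]
```

View pics/w7c.png

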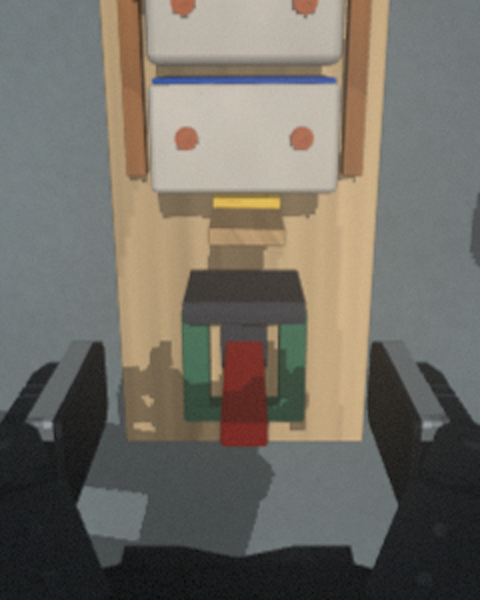

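Piece 1 stands upright in the gap, with its tongue top at about (323,193) in the full frame.

Run:
```python
from h import *
T=np.load("T7.npy"); K=np.array(ctrl.camera_params("wrist")["mtx"])
f=lambda n,p,z: print(n,np.round(onplane(T,K,p,z)[:,:2],4).tolist())
g=lambda p:[(200+x/2,(y+150)/2) for x,y in p]
f("mouldback",g([(152,189),(337,192)]),.074)
f("tongue",g([(247,237),(210,236),(285,238)]),.122)
f("jaw face",g([(183,304),(306,304)]),.070)
f("jaw foot",g([(191,270),(299,271)]),.012)
f("post",g([(245,432)]),.128)
```

```text
mouldback [[0.5274, -0.0431], [0.6255, -0.0513]]
tongue [[0.5768, -0.0594], [0.5596, -0.0578], [0.5943, -0.0611]]
jaw face [[0.5372, -0.1112], [0.607, -0.1157]]
jaw foot [[0.5371, -0.1104], [0.608, -0.1158]]
post [[0.5693, -0.1589]]
```

Call:
carry_out(
  motion=[0,0,0,-0.01,-0.006,-0.045,-0.5,-0.5,0,0.1,0,-0.006,-0.045,-0.5,-0.5,0,0.1,0,-0.006,-0.045,-0.5,-0.5,0,0.1,0,-0.006,-0.045,-0.5,-0.5,0,0.1,0,-0.006,-0.045,-0.5,-0.5,0,0.1,0,-0.006,-0.045,-0.5,0,0,0.1,0,-0.006,-0.045,-0.5,0,0,0.1,0,-0.006,-0.035,-0.5,0,0,0,0,0,0,-0.5],
)

```text
time_s: 18.5
eef_pos: [0.5341, 0.3082, 0.2251]
eef_rot: [-0.485, -0.501, -0.5, 0.514]
wrist_force: [-0.3, -0.1, 0.4]
opening: 0.747
```

Run:
```python
from h import *
for i in range(4): ctrl.camera("wrist")
T,a=snap("wrist","w8.png"); go(.5465,.3085,.15,-1.5)
print(lm("wrist",T,"packer1_center",2),lm("wrist",T,"rack",2))
```

```text
pos [0.5364 0.3028 0.2263] turn [-0.6  -0.04  1.41] shift [ 0.076   0.0117 -0.0061] open 0.747 F [-0.1 -0.6  0.8] t 18.75
[([0.7605, -0.0751, -0.0004], 0.67), ([0.5408, 0.3055, 0.0614], 0.64)] [([0.5446, 0.3213, 0.0033], 0.69)]
```

Call:
carry_out(
  motion=[-0.6,0,1.4,0.02,0.011,-0.006,-0.5,0,0,0,0.03,-0.001,0,-0.5,0,0,-0.2,0.03,-0.001,0,-0.5,0,0,-0.2,0,-0.001,0,-0.5],
)

```text
time_s: 19.25
eef_pos: [0.5485, 0.3044, 0.1472]
eef_rot: [0.491, 0.509, 0.492, -0.508]
wrist_force: [-0.1, -0.3, -0.6]
opening: 0.749
```

Run:
```python
from h import *
for i in range(3): ctrl.camera("wrist")
T,a=snap("wrist","w9.png"); go(.5465,.3085,.077,-1.5)
print(lm("wrist",T,"packer1_center",2))
```

```text
pos [0.5524 0.3065 0.1538] turn [-0.37 -0.37 -0.58] shift [ 0.0767 -0.0067 -0.0013] open 0.748 F [ 0.4 -0.3  0.3] t 19.45
[([0.5446, 0.3049, 0.0645], 0.83)]
```

Call:
carry_out(
  motion=[-0.3,-0.3,-0.6,0.02,-0.006,-0.001,-0.5,0,0,-0.2,0.025,-0.001,0,-0.5,0,0,-0.2,0.025,-0.001,0,-0.5,0,0,-0.2,0.008,-0.001,0,-0.5,0,0,-0.2,0.002,-0.001,0,-0.5],
)

```text
time_s: 20.0
eef_pos: [0.5444, 0.31, 0.0744]
eef_rot: [-0.491, -0.505, -0.496, 0.507]
wrist_force: [-0.2, -0.3, 0.8]
opening: 0.747
```

Call:
carry_out(
  motion=[0,0,0,0,0.002,0.001,1,0,0,-0.1,0,0,0,1,0,0,-0.1,0.001,0,0,1,0,0,-0.1,0.001,0,0,1,0,0,-0.1,0.001,0,0,1],
)

```text
time_s: 20.5
eef_pos: [0.5484, 0.3101, 0.0755]
eef_rot: [-0.49, -0.505, -0.498, 0.507]
wrist_force: [-3.0, -0.7, 5.8]
opening: 0.392
```

Run:
```python
from h import *
T,a=snap("wrist","w10.png"); go(.5465,.3085,.077,-1.5)
```

```text
pos [0.5485 0.3101 0.0755] turn [ 0.08 -0.34  0.61] shift [-0.0015 -0.0019  0.0017] open 0.395 F [-2.5  0.4  5.2] t 20.55
```

Call:
carry_out(
  motion=[0,0,0,-0.015,0,0,1,0,0,0,-0.025,0,0,1,0,0,0,-0.035,0,0,1,0,0,0,-0.04,0,0,1,0,0,0,-0.045,0,0,1,0,0,0,0,0,0,1],
)

```text
time_s: 21.15
eef_pos: [0.5502, 0.3085, 0.2442]
eef_rot: [-0.49, -0.505, -0.498, 0.507]
wrist_force: [-0.0, -0.8, -0.6]
opening: 0.392
```

Run:
```python
from h import *
for i in range(2): ctrl.camera("wrist")
go(.576,-.078,.235,-4)
```

```text
pos [0.5473 0.3075 0.2377] turn [ 2.56 -0.1   1.08] shift [0.0012 0.0384 0.3846] open 0.395 F [-0.4  0.4 -0.8] t 21.25
```

Call:
carry_out(
  motion=[0.4,0,0.2,0,0.004,0.04,1,0.4,0,0.2,0,0.004,0.045,1,0.4,0,0.1,0,0.004,0.045,1,0.4,0,0.1,0,0.004,0.045,1,0.4,0,0.1,0,0.004,0.045,1,0.4,0,0,0,0.004,0.045,1,0.2,0,0,0,0.004,0.045,1,0,0,0,0,0.004,0.045,1,0,0,0,0,0.003,0.02,1,0,0,0,0,0,0,1],
)

```text
time_s: 22.25
eef_pos: [0.5538, -0.081, 0.22]
eef_rot: [-0.474, -0.51, -0.491, 0.524]
wrist_force: [0.2, 0.7, -1.2]
opening: 0.394
```

Run:
```python
from h import *
for i in range(4): ctrl.camera("wrist")
T,a=snap("wrist","w11.png"); np.save("T11.npy",T); go(.575,-.078,.2,-4)
print(lm("wrist",T,"packer0_center",3))
```

```text
pos [ 0.5546 -0.0769  0.2213] turn [ 0.4  -0.16  1.69] shift [ 0.0207  0.0211 -0.0001] open 0.395 F [-1.   0.1  0. ] t 22.5
[([0.5753, -0.0577, 0.0654], 0.66)]
```

```bash
cat >> h.py <<'E'
def heldoff():
    T,a=snap("wrist"); t=toolT(); K=np.array(ctrl.camera_params("wrist")["mtx"])
    for m in ctrl.trace("wrist","packer1_center")[:4]:
        v,u=np.nonzero(m["pixels"]); b=np.array([(c,v[u==c].max()+.5) for c in np.unique(u) if c%4==0 and (u==c).sum()>15])
        b=b[np.abs(b[:,1]-np.median(b[:,1]))<4]
        p=onplane(T,K,b,t[2,3]+.0405); print("conf",round(m["conf"],2),"rows",v.min(),v.max(),"cols",u.min(),u.max(),"centre-TCP y",round(np.median(p[:,1])+.004-t[1,3],4),"x",round(p[:,0].mean()-t[0,3],4))
E
python3 -c "
from h import *
heldoff()"
```

```text
conf 0.65 rows 193 282 cols 283 353 centre-TCP y -0.0019 x 0.0005
conf 0.16 rows 131 190 cols 465 548 centre-TCP y 0.04 x 0.084
```

Call:
carry_out(
  motion=[0.4,-0.1,1.7,0.0,0.018,0,1,0,0,0,0.0,0.002,0,1,0,0,0,0.01,0,0,1],
)

```text
time_s: 22.95
eef_pos: [0.5782, -0.0771, 0.213]
eef_rot: [0.485, 0.518, 0.481, -0.515]
wrist_force: [-0.3, -0.2, -0.6]
opening: 0.397
```

Run:
```python
from h import *
for i in range(4): ctrl.camera("wrist")
go(.575,-.078,.1,-4)
heldoff()
```

```text
pos [ 0.5761 -0.0769  0.2109] turn [ 0.1  -0.04 -0.18] shift [ 0.1109 -0.0014  0.0013] open 0.396 F [-0.3  0.4 -0.4] t 23.15
conf 0.58 rows 193 282 cols 283 355 centre-TCP y -0.0016 x -0.001
```

Call:
carry_out(
  motion=[0,0,-0.2,0.02,-0.002,0.001,1,0,0,-0.1,0.025,-0.001,0,1,0,0,-0.2,0.008,-0.001,0,1,0,0,-0.2,0.002,-0.001,0,1],
)

```text
time_s: 23.65
eef_pos: [0.573, -0.0788, 0.1579]
eef_rot: [-0.482, -0.516, -0.483, 0.518]
wrist_force: [-0.0, 1.0, 0.8]
opening: 0.394
```

Run:
```python
from h import *
for i in range(3): ctrl.camera("wrist")
go(.5755,-.0777,.0815,-4)
```

```text
pos [ 0.5738 -0.0789  0.1592] turn [0.06 0.09 0.08] shift [ 0.0777  0.0017 -0.0015] open 0.392 F [ 0.5 -0.7  0.5] t 23.8
```

Call:
carry_out(
  motion=[0,0,0,0.02,0.001,-0.001,1,0,0,-0.1,0.022,-0.001,0,1,0,0,-0.2,0.015,-0.001,0,1,0,0,-0.2,0.002,-0.001,0,1],
)

```text
time_s: 24.2
eef_pos: [0.5763, -0.0794, 0.1046]
eef_rot: [-0.484, -0.516, -0.481, 0.518]
wrist_force: [-0.4, 0.1, -0.4]
opening: 0.387
```

Run:
```python
from h import *
for i in range(2): ctrl.camera("wrist")
go(.5755,-.0777,.0815,-4)
```

```text
pos [ 0.5773 -0.0797  0.1061] turn [ 0.06  0.29 -0.13] shift [ 0.0246 -0.0019 -0.002 ] open 0.394 F [-0.4  0.1 -0.1] t 24.3
```

Call:
carry_out(
  motion=[0,0.3,-0.1,0.012,-0.002,-0.002,1,0,0,-0.2,0.012,-0.001,0,1,0,0,-0.2,0.004,-0.001,0,1,0,0,-0.2,0.002,-0.001,0,1],
)

```text
time_s: 24.7
eef_pos: [0.5768, -0.0791, 0.0812]
eef_rot: [-0.483, -0.516, -0.482, 0.518]
wrist_force: [-5.3, 0.1, 21.0]
opening: 0.394
```

Run:
```python
from h import *
for i in range(2): ctrl.camera("wrist")
go(.5755,-.0777,.0815,-4)
```

```text
pos [ 0.5768 -0.0791  0.0812] turn [0.08 0.16 0.04] shift [-0.0003 -0.0014 -0.0013] open 0.395 F [-4.8  0.7 13.6] t 24.8
```

Call:
carry_out(
  motion=[0,0.2,0,-0.0005,-0.001,-0.003,1,0,0,0,0,0,-0.001,1,0,0,0,0,0,0,-0.5,0,0,0,0,0,0,-0.5,0,0,0,0,0,0,-0.5,0,0,0,-0.01,0,0,-0.5,0,0,0,-0.02,0,0,-0.5,0,0,0,-0.04,0,0,-0.5,0,0,0,-0.04,0,0,-0.5,0,0,0,-0.04,0,0,-0.5],
)

```text
time_s: 25.8
eef_pos: [0.5714, -0.0736, 0.23]
eef_rot: [-0.477, -0.514, -0.488, 0.52]
wrist_force: [0.5, -0.3, -0.3]
opening: 0.752
```

Run:
```python
from h import *
for i in range(4): ctrl.camera("wrist")
T,a=snap("wrist","w12.png"); go(.547,.339,.24,-1.5); np.save("T12.npy",T)
print(lm("wrist",T,"packer0_center",3),lm("wrist",T,"mould_back"),lm("wrist",T,"jaw_face"))
cv2.imwrite("pics/w12c.png",cv2.resize(a[100:300,240:420],None,fx=3,fy=3,interpolation=cv2.INTER_CUBIC))
```

```text
pos [ 0.5717 -0.0737  0.2283] turn [-2.44 -0.28  0.87] shift [-0.009  -0.0532 -0.4101] open 0.75 F [ 0.  -0.4 -0.4] t 26.05
[([0.578, -0.0566, 0.0677], 0.89)] [([0.5732, -0.0544, 0.043], 0.66)] [([0.571, -0.111, 0.0415], 0.58)]
```

View pics/w12c.png

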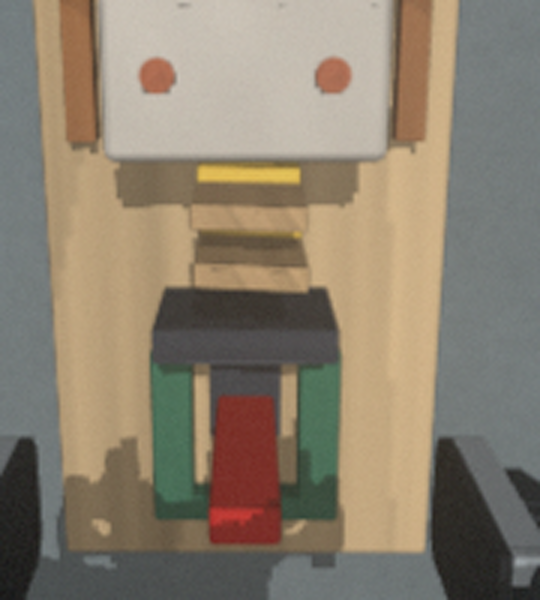

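Both pieces stand upright, with tongue tops at crop (249,219) and (251,277). The jaw face edge is at about row 331.

Run:
```python
from h import *
T=np.load("T12.npy"); K=np.array(ctrl.camera_params("wrist")["mtx"])
f=lambda n,p,z: print(n,np.round(onplane(T,K,p,z)[:,:2],4).tolist())
g=lambda p:[(240+x/3,100+y/3) for x,y in p]
f("mouldback",g([(105,158),(387,160)]),.074)
f("t1",g([(249,219)]),.122); f("t2",g([(251,277),(194,277),(309,278)]),.122)
f("jaw face",g([(155,330),(338,331)]),.070)
f("post",g([(245,525)]),.128)
```

```text
mouldback [[0.5274, -0.0443], [0.6256, -0.0517]]
t1 [[0.5767, -0.0593]]
t2 [[0.5761, -0.0776], [0.5586, -0.0764], [0.594, -0.0791]]
jaw face [[0.5384, -0.11], [0.6065, -0.1148]]
post [[0.5688, -0.16]]
```

Call:
carry_out(
  motion=[0,0,0,-0.01,-0.004,-0.045,-0.5,-0.4,0,0.2,0,-0.004,-0.045,-0.5,-0.4,0,0.2,0,-0.004,-0.045,-0.5,-0.4,0,0.2,0,-0.004,-0.045,-0.5,-0.4,0,0.2,0,-0.004,-0.045,-0.5,-0.4,0,0.2,0,-0.004,-0.045,-0.5,-0.4,0,0.2,0,-0.004,-0.045,-0.5,0,0,0.2,0,-0.004,-0.045,-0.5,0,0,0.2,0,-0.004,-0.045,-0.5,0,0,0.2,0,0,0,-0.5],
)

```text
time_s: 27.2
eef_pos: [0.5481, 0.3452, 0.2236]
eef_rot: [-0.488, -0.506, -0.495, 0.51]
wrist_force: [0.4, -0.6, 0.1]
opening: 0.748
```

Run:
```python
from h import *
for i in range(4): ctrl.camera("wrist")
T,a=snap("wrist"); go(.5475,.339,.15,-1.5)
print(lm("wrist",T,"packer2_center",2))
```

```text
pos [0.5505 0.3387 0.2249] turn [-0.77 -0.07  0.5 ] shift [ 0.0749 -0.0024 -0.0001] open 0.753 F [ 0.3 -0.5  0.8] t 27.45
[([0.546, 0.3376, 0.0607], 0.94)]
```

Call:
carry_out(
  motion=[-0.7,0,0.4,0.02,-0.003,0,-0.5,0,0,-0.1,0.03,-0.001,0,-0.5,0,0,-0.2,0.025,-0.001,0,-0.5,0,0,-0.2,0,-0.001,0,-0.5],
)

```text
time_s: 27.9
eef_pos: [0.5481, 0.3335, 0.1509]
eef_rot: [-0.489, -0.508, -0.493, 0.509]
wrist_force: [-0.5, -0.2, 0.2]
opening: 0.748
```

Run:
```python
from h import *
for i in range(3): ctrl.camera("wrist")
go(.5475,.3385,.077,-1.5)
```

```text
pos [0.5511 0.3352 0.1561] turn [-0.52 -0.36 -0.15] shift [ 0.0791 -0.0039 -0.0026] open 0.749 F [ 0.  -0.4  0.7] t 28.05
```

Call:
carry_out(
  motion=[-0.5,-0.3,-0.2,0.02,-0.003,-0.002,-0.5,0,0,-0.2,0.025,-0.001,0,-0.5,0,0,-0.2,0.025,-0.001,0,-0.5,0,0,-0.2,0.008,-0.001,0,-0.5,0,0,-0.2,0.003,-0.001,0,-0.5],
)

```text
time_s: 28.55
eef_pos: [0.5486, 0.3396, 0.0778]
eef_rot: [0.491, 0.507, 0.496, -0.506]
wrist_force: [-0.3, 0.2, 0.3]
opening: 0.752
```

Call:
carry_out(
  motion=[0,0,-0.1,0.003,-0.001,0,1,0,0,-0.1,0.002,-0.001,0,1,0,0,-0.1,0.001,0,0,1,0,0,-0.1,0.001,0,0,1,0,0,-0.1,0.001,0,0,1],
)

```text
time_s: 29.05
eef_pos: [0.5487, 0.3412, 0.074]
eef_rot: [0.49, 0.506, 0.498, -0.506]
wrist_force: [-2.4, -0.2, 5.0]
opening: 0.399
```

Run:
```python
from h import *
ctrl.camera("wrist"); go(.5475,.3385,.077,-1.5)
```

```text
pos [0.5487 0.3412 0.074 ] turn [ 0.08 -0.45  0.45] shift [-0.003  -0.0012  0.0027] open 0.399 F [-2.2 -0.9  5.5] t 29.1
```

Call:
carry_out(
  motion=[0,0,0,-0.015,0,0,1,0,0,0,-0.025,0,0,1,0,0,0,-0.035,0,0,1,0,0,0,-0.04,0,0,1,0,0,0,-0.045,0,0,1,0,0,0,0,0,0,1],
)

```text
time_s: 29.7
eef_pos: [0.5496, 0.3392, 0.2421]
eef_rot: [-0.49, -0.506, -0.498, 0.507]
wrist_force: [2.0, 0.1, 0.1]
opening: 0.394
```

Run:
```python
from h import *
for i in range(2): ctrl.camera("wrist")
go(.574,-.0976,.235,-4)
```

```text
pos [0.5467 0.3381 0.2354] turn [ 2.56 -0.16  1.01] shift [-0.0017  0.0382  0.4349] open 0.396 F [-0.5 -0.3 -1.2] t 29.8
```

Call:
carry_out(
  motion=[0.4,0,0.3,0,0.006,0.04,1,0.4,0,0.3,0,0.006,0.045,1,0.4,0,0.3,0,0.006,0.045,1,0.4,0,0.3,0,0.006,0.045,1,0.4,0,0.2,0,0.006,0.045,1,0.4,0,0.2,0,0.006,0.045,1,0.2,0,0.1,0,0.006,0.045,1,0,0,0.1,0,0.006,0.045,1,0,0,0,0,0.006,0.045,1,0,0,0,0,0.003,0.022,1],
)

```text
time_s: 30.8
eef_pos: [0.5718, -0.0973, 0.2164]
eef_rot: [-0.48, -0.514, -0.488, 0.518]
wrist_force: [0.3, 0.9, -1.4]
opening: 0.394
```

Run:
```python
from h import *
for i in range(4): ctrl.camera("wrist")
go(.574,-.0976,.2,-4); heldoff()
```

```text
pos [ 0.5721 -0.0938  0.2167] turn [ 0.41 -0.3   0.68] shift [0.0167 0.0023 0.0038] open 0.395 F [0.  0.1 0.4] t 31.0
conf 0.71 rows 158 179 cols 303 343 centre-TCP y 0.0468 x 0.0054
```

Call:
carry_out(
  motion=[0.4,-0.2,0.6,0.01,0.002,0.004,1,0,0,0,0.02,0,0,1,0,0,-0.1,0.02,0,0,1,0,0,-0.1,0,-0.001,0,1],
)

```text
time_s: 31.5
eef_pos: [0.5738, -0.0901, 0.1667]
eef_rot: [-0.484, -0.514, -0.486, 0.514]
wrist_force: [-1.4, 1.2, -0.2]
opening: 0.394
```

Run:
```python
from h import *
for i in range(3): ctrl.camera("wrist")
go(.574,-.0976,.08,-4); heldoff()
```

```text
pos [ 0.5762 -0.0915  0.1705] turn [ 0.6   0.02 -0.24] shift [ 0.0905 -0.0022  0.0062] open 0.398 F [-0.3 -0.3 -1.1] t 31.65
conf 0.73 rows 171 196 cols 293 341 centre-TCP y 0.0409 x 0.0007
```

Call:
carry_out(
  motion=[0.5,0,-0.2,0,-0.002,0.006,1,0,0,-0.1,0.003,-0.001,0.001,1,0,0,-0.1,0.002,-0.001,0,1],
)

```text
time_s: 32.05
eef_pos: [0.5733, -0.1001, 0.1685]
eef_rot: [-0.483, -0.517, -0.481, 0.517]
wrist_force: [0.7, 0.3, -1.1]
opening: 0.394
```

Run:
```python
from h import *
for i in range(4): ctrl.camera("wrist")
go(.574,-.0976,.08,-4)
T,a=snap("wrist","w13.png"); t=toolT(); K=np.array(ctrl.camera_params("wrist")["mtx"])
for th in ("packer0_center","packer3_center"):
  for d in ctrl.boxes_of("wrist",th): print("box",np.round(T@np.append(d["point"],1),4)[:3],round(d["conf"],2))
cv2.imwrite("pics/w13c.png",cv2.resize(a[100:320,230:410],None,fx=2.7,fy=2.7,interpolation=cv2.INTER_CUBIC)); np.save("T13.npy",T)
```

```text
pos [ 0.5733 -0.0997  0.1683] turn [ 0.04  0.12 -0.1 ] shift [ 0.0882  0.0004 -0.0024] open 0.4 F [-0.5  0.3 -0.6] t 32.25
box [ 0.5748 -0.0571  0.1177] 0.65
```

View pics/w13c.png

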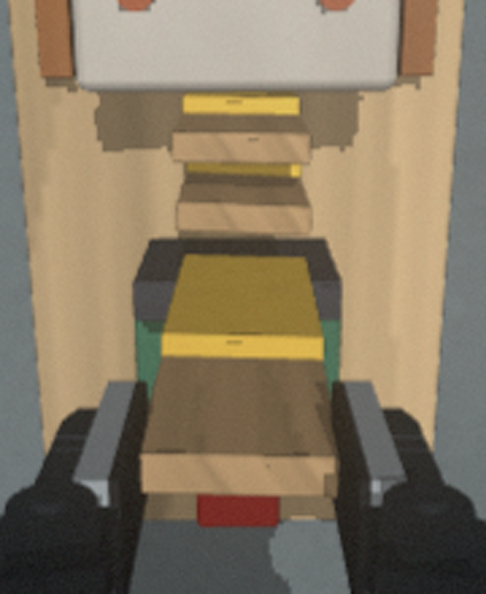

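Run:
```python
from h import *
T=np.load("T13.npy"); K=np.array(ctrl.camera_params("wrist")["mtx"])
f=lambda n,p,z: print(n,np.round(onplane(T,K,[(230+x/2.7,100+y/2.7) for x,y in p],z)[:,:2],4).tolist())
f("held",[(240,474)],.2103); f("t1",[(242,146)],.122); f("t2",[(244,216)],.122); f("jaw",[(135,283),(340,282)],.07); f("foot+y",[(185,255),(306,259)],.1003)
f("mould",[(78,87),(397,88)],.074); f("shoulder -y",[(163,357),(322,359)],.1663)
go(0,0,0,-4)
```

```text
held [[0.5733, -0.1014]]
t1 [[0.5771, -0.0588]]
t2 [[0.5764, -0.0773]]
jaw [[0.538, -0.1101], [0.6065, -0.1146]]
foot+y [[0.5581, -0.093], [0.5936, -0.0967]]
mould [[0.5277, -0.0445], [0.6258, -0.0516]]
shoulder -y [[0.5567, -0.0973], [0.5917, -0.1002]]
pos [ 0.5734 -0.0996  0.1683] turn [ 0.05  0.12 -0.11] shift [ 0.1671 -0.5792 -0.0603] open 0.399 F [-0.3  0.8 -0.8] t 32.4
```

Call:
carry_out(
  motion=[0,0,-0.1,0.005,0.001,-0.002,1,0,0,-0.1,0.008,0,-0.0005,1,0,0,-0.1,0.005,-0.001,0,1],
)

```text
time_s: 32.7
eef_pos: [0.5742, -0.097, 0.1497]
eef_rot: [-0.483, -0.516, -0.482, 0.518]
wrist_force: [-0.5, 0.7, -0.5]
opening: 0.395
```

Run:
```python
from h import *
for i in range(3): ctrl.camera("wrist")
go(.574,-.0973,.08,-4)
```

```text
pos [ 0.5739 -0.097   0.1499] turn [0.06 0.13 0.16] shift [0.0699 0.0003 0.0001] open 0.396 F [ 0.4 -0.4 -1.2] t 32.85
```

Call:
carry_out(
  motion=[0,0.1,0,0.018,0,0,1,0,0,-0.1,0.018,-0.001,0,1,0,0,-0.2,0.01,-0.001,0,1],
)

```text
time_s: 33.15
eef_pos: [0.5741, -0.0978, 0.1054]
eef_rot: [-0.482, -0.516, -0.483, 0.518]
wrist_force: [0.5, -0.2, -0.3]
opening: 0.394
```

Run:
```python
from h import *
for i in range(3): ctrl.camera("wrist")
go(.574,-.0973,.08,-4)
```

```text
pos [ 0.5741 -0.0978  0.106 ] turn [0.07 0.12 0.16] shift [ 0.026  -0.0001 -0.0005] open 0.396 F [ 0.4 -0.7 -0.6] t 33.3
```

Call:
carry_out(
  motion=[0,0.1,0,0.012,0,0,1,0,0,-0.1,0.012,-0.001,0,1,0,0,-0.2,0.003,-0.001,0,1,0,0,-0.1,0.001,-0.001,0,1],
)

```text
time_s: 33.7
eef_pos: [0.5743, -0.099, 0.0799]
eef_rot: [-0.482, -0.515, -0.483, 0.518]
wrist_force: [-0.3, 0.4, 13.1]
opening: 0.397
```

Run:
```python
from h import *
for i in range(2): ctrl.camera("wrist")
go(.574,-.0973,.08,-4)
```

```text
pos [ 0.5742 -0.0989  0.08  ] turn [0.07 0.15 0.17] shift [ 0.     -0.0003 -0.0016] open 0.399 F [0.4 0.1 4.3] t 33.8
```

Call:
carry_out(
  motion=[0,0,0,-0.0003,0,0,1,0,0,0,0,0,0,-0.5,0,0,0,0,0,0,-0.5,0,0,0,0,0,0,-0.5,0,0,0,-0.01,0,0,-0.5,0,0,0,-0.02,0,0,-0.5,0,0,0,-0.03,0,0,-0.5,0,0,0,-0.02,-0.001,0.03,-0.5,0,0,0,0,-0.001,0.03,-0.5,0,0,0,0,0,0,-0.5],
)

```text
time_s: 34.8
eef_pos: [0.5681, -0.1592, 0.1663]
eef_rot: [-0.483, -0.514, -0.483, 0.518]
wrist_force: [-0.9, -0.1, -0.4]
opening: 0.748
```

Run:
```python
from h import *
for i in range(4): ctrl.camera("wrist")
T,a=snap("wrist","w14.png"); go(.569,-.159,.087,-4)
for c in ("wrist","top"):
    if c=="top": T,_=snap("top")
    print(c,lm(c,T,"packer0_center",4),lm(c,T,"mould_back"),lm(c,T,"jaw_post"))
T,_=snap("wrist"); K=np.array(ctrl.camera_params("wrist")["mtx"])
hsv=cv2.cvtColor(_,cv2.COLOR_BGR2HSV); m=((hsv[...,0]<6)|(hsv[...,0]>174))&(hsv[...,1]>170)
n,l,s,cc=cv2.connectedComponentsWithStats(m.astype(np.uint8)); print([(x.tolist()) for x in s[1:] if x[4]>60])
```

```text
pos [ 0.5676 -0.155   0.1643] turn [0.43 0.05 0.35] shift [0.0772 0.0021 0.0038] open 0.748 F [-0.   0.2  0.5] t 35.05
wrist [([0.5731, -0.0596, 0.0666], 0.79)] [([0.5745, -0.0529, 0.0433], 0.82)] [([0.5713, -0.1609, 0.1028], 0.69)]
top [([0.5772, -0.0587, 0.0674], 0.7)] [([0.5751, -0.0426, 0.043], 0.64)] [([0.5665, -0.1647, 0.1128], 0.65)]
[[304, 182, 33, 48, 834]]
```

Call:
carry_out(
  motion=[0.4,0,0.3,0.015,0.002,0.003,-0.5,0,0,-0.1,0.025,0,0,-0.5,0,0,-0.1,0.025,-0.001,0,-0.5,0,0,-0.1,0.01,-0.001,0,-0.5],
)

```text
time_s: 35.85
eef_pos: [0.5701, -0.1599, 0.0903]
eef_rot: [-0.483, -0.516, -0.481, 0.518]
wrist_force: [-1.1, 0.2, 0.1]
opening: 0.753
```

Run:
```python
from h import *
for i in range(2): ctrl.camera("wrist")
go(.569,-.159,.087,-4)
```

```text
pos [ 0.5702 -0.1599  0.091 ] turn [ 0.01  0.22 -0.03] shift [ 0.004  -0.0012 -0.0008] open 0.75 F [ 0.1 -0.6  0.1] t 35.95
```

Close on the post.

Call:
carry_out(
  motion=[0,0.1,0,0.004,-0.001,0,1,0,0,-0.1,0.001,0,0,1,0,0,-0.1,0.001,0,0,1,0,0,0,0,0,0,1,0,0,0,0,0,0,1,0,0,0,0,0,0,1],
)

```text
time_s: 36.55
eef_pos: [0.5685, -0.1605, 0.0884]
eef_rot: [-0.482, -0.515, -0.483, 0.519]
wrist_force: [-0.3, -0.0, -3.4]
opening: 0.26
```

Run:
```python
from h import *
for i in range(2): ctrl.camera("wrist")
go(.569,-.159,.087,-4)
```

```text
pos [ 0.5685 -0.1605  0.0885] turn [0.04 0.2  0.28] shift [ 0.0014  0.0004 -0.0015] open 0.263 F [ 0.8  0.1 -4.4] t 36.65
```

Call:
carry_out(
  motion=[0,0,0,0,0,-0.003,1,0,0,0,0,0,-0.003,1,0,0,0,0,0,-0.003,1,0,0,0,0,0,-0.003,1],
)

```text
time_s: 37.05
eef_pos: [0.5692, -0.15, 0.0884]
eef_rot: [-0.483, -0.514, -0.482, 0.52]
wrist_force: [-1.6, -6.6, -6.3]
opening: 0.261
```

Call:
carry_out(
  motion=[0,0,0,0,0,-0.003,1,0,0,0,0,0,-0.003,1],
)

```text
time_s: 37.25
eef_pos: [0.5695, -0.1467, 0.0885]
eef_rot: [-0.484, -0.513, -0.481, 0.521]
wrist_force: [-2.3, -15.3, -8.2]
opening: 0.253
```

Run:
```python
from h import *
for i in range(2): ctrl.camera("wrist"); go(.57,-.142,.0885,-4)
```

```text
pos [ 0.5695 -0.1468  0.0885] turn [0.03 0.75 0.27] shift [-0.0001  0.0002 -0.0048] open 0.256 F [-0.9 -9.9 -4.9] t 37.3
pos [ 0.5694 -0.1467  0.0885] turn [0.03 0.72 0.27] shift [-0.0001  0.0002 -0.0048] open 0.257 F [-0.3 -8.7 -7. ] t 37.35
```

Call:
carry_out(
  motion=[0,0,0,0,0,-0.004,1,0,0,0,0,0,-0.004,1],
)

```text
time_s: 37.55
eef_pos: [0.5695, -0.147, 0.0885]
eef_rot: [-0.488, -0.509, -0.477, 0.525]
wrist_force: [-2.0, -19.3, -8.6]
opening: 0.262
```

Run:
```python
from h import *
for i in range(2): ctrl.camera("wrist"); go(.57,-.142,.0885,-4)
```

```text
pos [ 0.5695 -0.147   0.0885] turn [0.01 1.55 0.24] shift [-0.0001  0.0002 -0.0051] open 0.256 F [ -2.6 -17.7  -7.9] t 37.6
pos [ 0.5694 -0.147   0.0885] turn [0.   1.52 0.25] shift [-0.0001  0.0002 -0.005 ] open 0.258 F [ -2.  -18.7  -8.4] t 37.65
```

Call:
carry_out(
  motion=[0,0,0,0,0,-0.004,1,0,0,0,0,0,-0.004,1],
)

```text
time_s: 37.85
eef_pos: [0.5694, -0.1475, 0.0885]
eef_rot: [-0.49, -0.506, -0.473, 0.529]
wrist_force: [-2.1, -17.5, -8.0]
opening: 0.256
```

Run:
```python
from h import *
for i in range(2): ctrl.camera("wrist"); go(.57,-.142,.0885,-4)
```

```text
pos [ 0.5694 -0.1475  0.0885] turn [-0.08  2.3   0.22] shift [-0.0002  0.0002 -0.0055] open 0.256 F [ -2.5 -18.1  -8.7] t 37.9
pos [ 0.5695 -0.1475  0.0885] turn [-0.07  2.28  0.22] shift [-0.0002  0.0001 -0.0055] open 0.259 F [ -2.2 -17.7  -8.3] t 37.95
```

Run:
```python
from h import *
def blue(im,box):
    r=im[box[1]:box[3],box[0]:box[2]]; h=cv2.cvtColor(r,cv2.COLOR_BGR2HSV); m=(h[...,0]>105)&(h[...,0]<130)&(h[...,1]>120)
    return int(m.sum())
for c,box in (("top",(310,175,395,245)),("scene",(235,175,335,260))):
    a=cv2.imread(f"pics/{c}0.png"); T,b=snap(c,c+"9.png"); print(c,"blue before/after",blue(a,box),blue(b,box),lm(c,T,"mould_back"),lm(c,T,"jaw_face"),lm(c,T,"packer0_center",4))
w=cv2.imread("pics/w14.png"); T,a=snap("wrist","w15.png")
print("wrist",blue(w,(250,0,400,150)),blue(a,(250,0,400,150)))
K=np.array(ctrl.camera_params("wrist")["mtx"])
p=np.linalg.inv(T)@np.array([.5768,-.0475,.074,1]); q=K@p[:3]; print("old mould back projects to row",q[:2]/q[2])
# yellow/wood profile down the middle column
col=a[60:260,316:320].mean(1); g=cv2.cvtColor(a,cv2.COLOR_BGR2HSV)
print([(r,g[r,318].tolist()) for r in range(20,260,4)])
go(.57,-.142,.0885,-4)
```

```text
top blue before/after 69 0 [([0.5742, -0.0383, 0.0458], 0.81)] [([0.5749, -0.1012, 0.0405], 0.74)] [([0.5764, -0.0508, 0.0689], 0.54)]
scene blue before/after 0 0 [([0.5805, -0.0423, 0.0397], 0.89)] [([0.5765, -0.0955, 0.039], 0.9)] [([0.5755, -0.05, 0.0663], 0.76)]
wrist 0 0
old mould back projects to row [318.73164099  52.03523823]
[(20, [18, 24, 192]), (24, [19, 25, 193]), (28, [18, 27, 192]), (32, [16, 25, 192]), (36, [18, 29, 175]), (40, [16, 91, 171]), (44, [17, 100, 191]), (48, [17, 100, 191]), (52, [17, 98, 193]), (56, [17, 101, 187]), (60, [16, 96, 138]), (64, [17, 91, 81]), (68, [18, 98, 81]), (72, [21, 158, 153]), (76, [22, 164, 149]), (80, [21, 161, 135]), (84, [22, 160, 153]), (88, [21, 146, 145]), (92, [17, 101, 192]), (96, [17, 100, 192]), (100, [16, 103, 186]), (104, [17, 102, 180]), (108, [17, 102, 118]), (112, [22, 159, 149]), (116, [22, 163, 150]), (120, [22, 160, 153]), (124, [19, 117, 109]), (128, [17, 104, 113]), (132, [16, 98, 125]), (136, [16, 102, 192]), (140, [16, 99, 188]), (144, [17, 98, 177]), (148, [17, 100, 166]), (152, [18, 73, 91]), (156, [4, 28, 64]), (160, [13, 37, 62]), (164, [17, 30, 60]), (168, [24, 46, 55]), (172, [20, 38, 61]), (176, [8, 33, 61]), (180, [0, 21, 61]), (184, [12, 21, 62]), (188, [0, 10, 75]), (192, [150, 7, 74]), (196, [2, 173, 128]), (200, [2, 177, 127]), (204, [3, 178, 126]), (208, [2, 173, 127]), (212, [3, 177, 125]), (216, [2, 181, 127]), (220, [2, 179, 128]), (224, [2, 174, 129]), (228, [2, 176, 126]), (232, [2, 169, 131]), (236, [2, 177, 130]), (240, [2, 179, 127]), (244, [2, 175, 131]), (248, [3, 183, 128]), (252, [2, 181, 128]), (256, [2, 177, 131])]
pos [ 0.5694 -0.1475  0.0885] turn [-0.09  2.26  0.22] shift [-0.0002  0.0002 -0.0055] open 0.255 F [ -1.8 -18.   -8. ] t 38.4
```

Run:
```python
from h import *
T=camT("wrist"); K=np.array(ctrl.camera_params("wrist")["mtx"]); print(np.round(onplane(T,K,[(318,40),(318,60),(318,90),(318,107),(318,134),(318,150)],.122),4)[:,:2].tolist())
T,_=snap("top"); print([(lm("top",T,f"packer{i}_center",2)) for i in range(4)])
go(.57,-.142,.0885,-4)
```

```text
[[0.5765, -0.0485], [0.576, -0.0555], [0.5752, -0.0666], [0.5747, -0.0732], [0.574, -0.0841], [0.5735, -0.0909]]
[[], [([0.5804, -0.0683, 0.0693], 0.57)], [([0.5712, -0.0886, 0.0644], 0.6), ([0.579, -0.0503, 0.069], 0.39)], [([0.5446, 0.3687, 0.0602], 0.73)]]
pos [ 0.5694 -0.1475  0.0885] turn [-0.08  2.25  0.22] shift [-0.0002  0.0002 -0.0055] open 0.258 F [ -1.4 -17.3  -6.8] t 38.65
```

Spacing is 18 mm, the stack is tight and upright, and the seam is closed with a steady 18 N. Handing in.

```bash
python3 -c "
from h import *
ctrl.hand_in(); go(.57,-.142,.0885,-4)"
```

```text
the job is handed in; nothing more can be done
the job is handed in; nothing more can be done
```

I stood three packing pieces face to face between the sliding half and the jaw and left the fourth in the rack. I then pushed the jaw by its red post until it stopped, and handed in at about 39 s while still gripping and pushing it. `hand_in` gives no verdict.

**Last checks**
- **Push:** the jaw moved about 13 mm, then went no further. The push held steady at about 18 N, well above the seal's 5.5 N.
- **Seam:** the blue seal no longer shows in the top camera, down from 69 pixels to 0. The mould's back moved in by about 5–6 mm, but I could not read the seam opening directly.
- **Stack:** the three tongues sit about 18 mm apart, so the pieces are touching and upright.
- **Spare piece:** it still stands in its rack slot.

**What failed or disagreed**
- **First grasp:** the fingers closed on nothing and disturbed nothing. I repeated it deeper and it held.
- **Starting gap:** estimates ranged from 61 to 66 mm. The jaw's travel fits about 61–62 mm.
- **Gripper tilt:** it leaned about 2° under the final push.
- **Seam cross-check:** the scene camera showed no blue seal before or after, so it could not confirm the seam. My last pictures were checked by numbers only, because I had used all my views.
- **Jar, bowl and brush:** the arm stayed clear of them, but I did not measure them again at the end.

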